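# Put the screwdriver away in the bench drawer

## Task

Draw the slotted screwdriver out of the tool caddy, lay it down flat in the open top drawer of the low drawer unit without letting it drop or topple, then push the drawer fully shut. Leave the caddy standing where it is with the other two tools in it, and do not disturb the solder reel or the screw dish.

Things in the scene. Friction and masses are not known exactly. Their poses are not given: they have to be found in the camera images.
- screwdriver_handle (a point): Middle of the screwdriver's black eight-sided handle, 26 mm across flats. z axis: along the tool, from blade to handle end; y: square to one pair of flats, which face along the caddy's y at the start. Handle end 52 mm towards +z, lower end of handle 46 mm towards -z. Starts blade down in one of the caddy's slots, leaning 38 deg from vertical to the caddy's near side (-x), the handle on the rim.
- screwdriver_center (a point): Point on the screwdriver's axis half-way along its 255 mm length, axes as screwdriver_handle, which lies 75 mm towards +z of it. Weight 75 to 145 g, centre of mass 15 to 25 mm towards +z of this point.
- screwdriver_tip (a point): Blade tip, on the axis, of the screwdriver's bright steel shaft (7 mm thick, 150 mm long); 127 mm towards -z of screwdriver_center, same axes.
- caddy: Loose clear plastic tool caddy, 126 (x) by 170 (y) by 134 mm high, 0.9 kg; origin: centre of underside. Three tool slots 32 mm wide, 120 mm long (x), at y = -66, 0, +66 mm; walls 3 mm, floor 4 mm, all walls 134 mm high. Each slot holds one tool, its lower end in the far (+x) bottom corner, leaning over the near (-x) rim. Short markers stand below the rim in the bays between.
- pump_center (a point): Middle of a desoldering pump (leave it in its caddy slot): aluminium tube 20 mm thick, 223 mm long, with a plunger knob at the upper end; z axis along it, upwards.
- pry_stick_center (a point): Middle of a flat black pry stick (leave it in its caddy slot), 216 x 12 x 6 mm; z axis along it, upwards.
- drawer (a joint): Opening of the top drawer of the low grey drawer unit, in m: 0 fully shut, at most 0.155. It starts open, stays where it is left and slides with about 3 N. The unit (370 mm wide, 200 mm deep, 116 mm high) is fixed to the bench; its lower drawer stays shut.
- drawer_floor (a point): On the drawer's floor, half-way across, 75 mm behind the front panel, 66 mm above the bench; moves with the drawer. x: into the unit (closing), z up. Inside the tray is 340 mm wide (y), x from -75 to +93 mm; side and back walls 26 mm above the floor, front panel 46 mm. The unit's front plane is at x = opening - 75 mm; beyond it the unit's top board lies 44 mm above the floor.
- drawer_front (a point): Middle of the top edge of the drawer's white front panel, on its outer face, 112 mm above the bench; axes as drawer_floor. The panel is 364 mm wide, 50 mm high, 12 mm thick. A black pull lip, 100 mm wide, stands 12 mm out of it, its top 8 mm below this point.
- solder_reel_center (a point): Middle of a reel of solder (56 mm across, 50 mm tall) standing on top of the drawer unit; a bystander.
- screw_dish_center (a point): Middle of a shallow round steel dish of screws (112 mm across, 28 mm tall) on the bench behind the caddy; a bystander.
Mind the look-alikes: they are no part of the job. What is shaped like the part that bears screwdriver_handle but green is not meant.

How it is judged (in metres and radians):
On the way, in this order (a step that is already met when the one before it is completed fails the run):
1. the screwdriver is drawn clear of the caddy: its tip is above the rim (z of screwdriver_tip in the frame of caddy above 0.134 m), for 0.1 s.
2. the screwdriver lies flat on the drawer floor, let go, the drawer still open (z of screwdriver_tip in the frame of drawer_floor between -0.01 and 0.014 m and z of screwdriver_handle in the frame of drawer_floor between -0.01 and 0.02 m and x of screwdriver_center in the frame of drawer_floor between -0.08 and 0.1 m and contact force between screwdriver and the fingers below 0.1 N and value of joint drawer above 0.03 m and y of screwdriver_center in the frame of drawer_floor between -0.06 and 0.06 m), for 0.2 s.
At the end, for the whole second after the job is handed in: The drawer is shut to within 6 mm; the screwdriver lies at rest flat on its floor (tip at most 14 mm, handle middle at most 20 mm above it, middle within 60 mm of its centre line); the caddy stands upright within 30 mm of its start with the pump and pry stick still in it (value of joint drawer below 0.006 m and z of screwdriver_tip in the frame of drawer_floor between -0.01 and 0.014 m and z of screwdriver_handle in the frame of drawer_floor between -0.01 and 0.02 m and x of screwdriver_center in the frame of drawer_floor between -0.08 and 0.1 m and linear speed of screwdriver below 0.03 m/s and angle between caddy's own z axis and vertical below 0.1 rad and distance of caddy from where it was at the start of the episode below 0.03 m and z of each of pump_center, pry_stick_center in the frame of caddy below 0.13 m and y of screwdriver_center in the frame of drawer_floor between -0.06 and 0.06 m); the robot touches nothing.
It fails at once if the screwdriver is dropped, left to topple or thrown: it moves faster than 0.9 m/s without the fingers on it (contact force between screwdriver and the fingers below 0.05 N and linear speed of screwdriver above 0.9 m/s).
It fails at once if the caddy is shifted more than 30 mm or tipped (distance of caddy from where it was at the start of the episode above 0.03 m or angle between caddy's own z axis and vertical above 0.2 rad).
It fails at once if the pump or the pry stick is moved more than 40 mm (distance of any of pump_center, pry_stick_center from where it was at the start of the episode above 0.04 m).
It fails at once if the solder reel or the screw dish is moved more than 30 mm (distance of any of solder_reel_center, screw_dish_center from where it was at the start of the episode above 0.03 m).
It also fails if it takes over 51 s, if anything falls off the work surface, if the arm or the gripper's body presses on something with over 40 N, if the wrist force passes 120 N, or if a joint passes its speed limit or range.

## Robot

A 7-joint arm with a two-finger parallel gripper is mounted at the origin on the work surface. World frame = base frame: x ahead of the robot, y to its left, z up, the work surface at z = 0. Lengths are in mm, angles in rad, forces in N, time in s.
With the tool pointing down it reaches from about 400 to 900 mm from the base axis. Payload 5.6 kg.
Tool frame: the origin (TCP) lies midway between the tips of the shut fingers; the grasp point (between the pads) lies 19 mm behind it; z points along the fingers, y is the line along which they close (so a half turn about z gives the same grasp; the last joint's range is limited). The gripper opens to 92 mm and grips with 3 to 60 N. Pads are 20 mm wide; open, the fingers measure 128 mm over their backs; the gripper's body (75 mm by 189 mm) begins 69 mm behind the grasp point.
Start: joints at [-1.225, 0.468, -0.012, 1.603, 0.006, 1.071, -0.056], TCP at [246.442, 601.478, 214.592] pointing down, gripper open.
Joint ranges: [-2.53, 2.53], [-0.31, 2.02], [-1.57, 1.55], [0.28, 2.44], [-1.29, 4.43], [0.15, 1.84], [-2.92, 2.92]. Speed limits (rad/s): [2.57, 2.57, 3.14, 3.14, 3.14, 3.14, 3.14].

## Interface

Orientations are given as a rotation vector (axis times angle).
In Python, from cell import robot, grip, kin, viewer gives the robot as it stands. Calls block until the motion is done:
- robot.movep(position, orientation): joint-space move of the TCP to a pose.
- robot.servo_line(position, feed=150, rotation=None): straight line of the TCP; rotation=None keeps the orientation; feed is the mean speed in mm/s.
- robot.goto_joints(angles): joint-space move.
- grip(opening, newtons=None): opening from 0.0 (shut) to 1.0 (fully open); newtons is the grip in N (None keeps the last); returns when the fingers have stopped.
- robot.hold(seconds).
- kin.ik(position, orientation): joint angles nearest the present ones, or None.
- robot.observe(): the state.
- viewer.read_camera(name): name is "scene" or "top" or "wrist"; returns the picture (400x640x3 uint8, red, green, blue); there is no depth.
- viewer.camera_info(name): a dict with "camera_matrix" (3x3 intrinsics, pixels), "R" (3x3) and "t" (3): a world point X has camera coordinates R X + t. Camera axes: x right, y down, z forward; pixel columns grow to the right and rows downward; lengths in mm; the calibration is good to about 2 mm. The wrist camera is an equidistant fisheye: a pixel r from the principal point sees the ray r / f radians off the axis. A picture is of the moment at which its call begins: read the wrist's pose just before it. camera_info takes no time and is no camera call; for the wrist camera it gives the pose at the moment of the call.
A pose or a line that the arm cannot do raises robot.IKError and nothing moves.
- robot.job_done(): hands the job in, once; it reports no verdict.
Trained networks look in the newest picture that a camera, given by its name, has taken for a name from the list of things; names that differ only in an ending like _2 or _b are one class to them, and where a whole thing is asked for, a point or a joint stands for the part that bears it (a point fixed in the world has none). Each returns a list of dicts, best first, with "confidence" (0 to 1); they miss things now and then, are a little off and sometimes report something else, mostly with a low value. They report only what shows in the picture. A call takes as long as a camera call. They do not tell look-alikes from the thing itself.
- viewer.silhouettes(name, camera): "mask" (400x640 bool, what is visible of it).
- viewer.pinpoint(name, camera): "at" ([x, y, z] in mm, in the coordinates of the camera as it stood for that picture, good to about 4 mm: a listed point, or the origin of a listed thing).
The state is a dict: "t": time; "joints": joint angles; "joint_velocities": joint speeds; "joint_torque": joint torques, N m; "tcp_pos": TCP position; "tcp_rot": TCP orientation; "contact_force": force on the tool from outside, world axes, zero at the start; "wrist_torque": the same for the moment, N m; "grip_width": opening from 0.0 (shut) to 1.0 (fully open).
Only numpy, scipy, OpenCV 4.12 (cv2) and the standard library are available. Lean on these libraries where they do the work, as an engineer would, in place of code of your own. Each camera call takes 0.05 s, during which the arm holds its last target. There are 200 camera calls.

## Working session

There is one attempt and no reset: what is moved stays moved. The work goes in short steps, each a Python script; the robot and the scene stay as the last script left them, time stands still between calls to the robot, and variables do not carry over. Pictures are saved under pics/ and viewed, on a budget of 10 in all, crops included, one or two more only if the job needs it, and the job is handed in when it is done.

```bash
mkdir -p pics; ls; cat > h.py <<'E'
from cell import robot, grip, kin, viewer
import numpy as np, cv2
from scipy.spatial.transform import Rotation as Ro
def toworld(c,p):
    i=viewer.camera_info(c); return np.array(i["R"]).T@(np.array(p)-np.array(i["t"]))
def save(c,n,crop=None,s=1):
    im=viewer.read_camera(c)
    if crop: im=im[crop[1]:crop[3],crop[0]:crop[2]]
    im=cv2.resize(im,None,fx=s,fy=s,interpolation=cv2.INTER_CUBIC)
    cv2.imwrite(f"pics/{n}.png",im[:,:,::-1])
E
python3 - <<'E'
from h import *
np.set_printoptions(precision=1,suppress=True)
ims=[]
for c in("scene","top"):
    save(c,c); 
    print(c,viewer.camera_info(c))
    for n in["screwdriver_handle","screwdriver_center","screwdriver_tip","caddy","pump_center","pry_stick_center","drawer_floor","drawer_front","solder_reel_center","screw_dish_center"]:
        print(n,[(round(d["confidence"],2),toworld(c,d["at"])) for d in viewer.pinpoint(n,c)[:3]])
a,b=cv2.imread("pics/scene.png"),cv2.imread("pics/top.png")
cv2.imwrite("pics/both.png",cv2.resize(np.vstack([a,b]),(480,600)))
print(robot.observe())
E
```

```text
pics
scene {'camera_matrix': array([[391.9,   0. , 312.8],
       [  0. , 391.9, 203.7],
       [  0. ,   0. ,   1. ]]), 'R': array([[-0.8,  0.6,  0. ],
       [ 0.5,  0.7, -0.5],
       [-0.3, -0.4, -0.8]]), 't': array([ 351.6, -256.2, 1431.2])}
screwdriver_handle [(0.96, array([512.9, 193.7, 160.2])), (0.79, array([286.8, 291.7,  15.2])), (0.74, array([608.1, 487.5,  15.7]))]
screwdriver_center [(0.97, array([542.8, 451.4,  11.1])), (0.65, array([559.3, 201. , 106.2])), (0.6, array([286.7, 215.5,   4.3]))]
screwdriver_tip [(0.78, array([290.5,  89.9,   6.2])), (0.68, array([430.6, 406.6,   6. ]))]
caddy [(0.85, array([581.2, 201.7,   1. ]))]
pump_center [(0.48, array([578.9, 139.1,  88.9]))]
pry_stick_center [(0.55, array([555.3, 268.4,  90. ]))]
drawer_floor [(0.81, array([ 594.7, -215.3,   64.8]))]
drawer_front [(0.75, array([ 505.7, -214.9,  107.8]))]
solder_reel_center [(0.38, array([516.4, 194.2, 163.3]))]
screw_dish_center [(0.64, array([556. , 267.3,  87.4])), (0.58, array([759.7, 116.4,  14.5]))]
top {'camera_matrix': array([[478.7,   0. , 322.2],
       [  0. , 478.7, 200.
[... 683 characters left out ...]
ray([559.2, 264.2,  84.8]))]
drawer_floor [(0.83, array([ 596.6, -215.6,   64. ]))]
drawer_front [(0.74, array([ 511.4, -216.2,  116.6])), (0.2, array([581.5, 134.5,  92.4]))]
solder_reel_center [(0.77, array([ 756.1, -320. ,  141.5]))]
screw_dish_center [(0.91, array([764.2, 119.1,  14.3]))]
{'t': 1.1, 'joints': array([-1.2,  0.5, -0. ,  1.6,  0. ,  1.1, -0.1]), 'joint_velocities': array([-0., -0., -0.,  0.,  0.,  0., -0.]), 'joint_torque': array([  0. , -52. ,  -0. , -24.4,  -0.1,   0. ,   0. ]), 'tcp_pos': array([246.5, 601.5, 214.6]), 'tcp_rot': array([0.6, 3.1, 0. ]), 'contact_force': array([-0. ,  0.1,  0.2]), 'wrist_torque': array([-0. ,  0.1, -0. ]), 'grip_width': 1.0014818343424692}
```

View pics/scene.png

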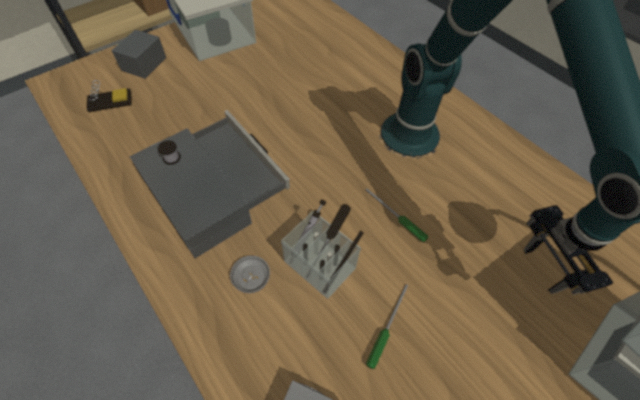

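View pics/top.png

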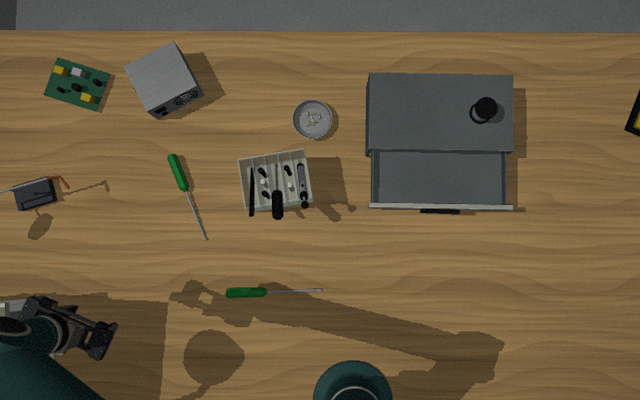

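Three candidates look like the tool. The black handle stands in the caddy's middle slot at scene (338,218) / top (277,204). Two green drivers lie on the bench at scene (412,228) and (377,350). The black one fits, because it leans in a slot and the green ones are excluded by the text. Next I check reachability and take an enlarged crop.

```bash
cat >> h.py <<'E'
def frame(a,yc):
    a=np.array(a,float);a/=np.linalg.norm(a);yc=np.array(yc,float);yc-=a*(a@yc);yc/=np.linalg.norm(yc)
    return Ro.from_matrix(np.c_[np.cross(yc,a),yc,a]).as_rotvec()
def grasp_rot(t,yaw,s=1):
    t=np.radians(t);c,d=np.cos(yaw),np.sin(yaw)
    return frame([-np.sin(t)*c,-np.sin(t)*d,-np.cos(t)],[-s*d,s*c,0])
E
python3 - <<'E'
from h import *
np.set_printoptions(precision=2,suppress=True)
for c in("scene","top"): print(c,viewer.camera_info(c)["R"].tolist())
yaw=np.radians(8)
for s in(1,-1):
  for t in(0,15,25,30,35,40,45):
    r=grasp_rot(t,yaw,s); g=kin.ik([510,190,165],r); l=kin.ik([460,183,330],r); h=kin.ik([580,200,265],r)
    p=np.radians(52-t)
    pl={k:kin.ik([580,-140,z],frame([0,-np.sin(p),-np.cos(p)],[s2,0,0])) for s2 in(1,-1) for z,k in((70,("lo",s2)),(200,("hi",s2)))}
    print(s,t,g,l is not None,h is not None,{k:v for k,v in pl.items()} if s==1 else '')
save("scene","crop",(260,180,440,380),3)
E
```

```text
scene [[-0.7899471798284193, 0.6131342705960721, 0.007058278950961806], [0.5121609411888204, 0.6660975712352587, -0.5422224598032356], [-0.3371566748586013, -0.4247121281704965, -0.8402053229914573]]
top [[0.008961280197101278, -0.9999267500547241, -0.008135722600141008], [-0.9965428689738259, -0.008258335374282243, -0.08266867722579162], [0.0825954342239647, 0.00884841352126377, -0.9965438775204588]]
1 0 [-0.49  0.35  0.09  1.91 -0.04  0.88  1.33] True True {('lo', 1): array([-0.75,  0.87,  0.66,  1.9 ,  0.55,  0.81, -0.67]), ('hi', 1): array([-0.8 ,  0.65,  0.73,  1.89,  0.59,  0.99, -0.54]), ('lo', -1): array([-0.27,  0.76,  0.01,  1.87,  1.  ,  1.11,  2.13]), ('hi', -1): array([-0.23,  0.55, -0.04,  1.85,  0.95,  1.26,  2.32])}
1 15 [-0.42  0.49  0.06  1.72 -0.09  1.19  1.39] True True {('lo', 1): array([-0.61,  0.73,  0.6 ,  1.92,  0.4 ,  0.71, -0.43]), ('hi', 1): array([-0.66,  0.51,  0.65,  1.87,  0.43,  0.94, -0.33]), ('lo', -1): array([-0.2 ,  0.64,  0.05,  1.89,  0.81,  0.9 ,  2.37]), ('hi', -1): array([-0.17,  0.45,  0.02,  1.84,  0.72,  1.09,  2.56])}
1 25 [-0.39  0.6   0
[... 1402 characters left out ...]
 1): array([-0.31,  0.61,  0.57,  1.89, -0.29,  0.72,  0.38]), ('hi', 1): array([-0.43,  0.44,  0.71,  1.81, -0.2 ,  0.97,  0.34]), ('lo', -1): array([-0.73,  1.05,  1.33,  1.91, -1.06,  1.1 , -2.14]), ('hi', -1): array([-0.77,  0.77,  1.35,  1.83, -0.71,  1.15, -2.35])}
-1 0 [-0.92  0.39  0.63  1.94 -0.29  0.9  -1.58] True True 
-1 15 [-0.84  0.55  0.64  1.75 -0.36  1.23 -1.5 ] True True 
-1 25 [-0.8   0.67  0.64  1.62 -0.4   1.44 -1.46] True True 
-1 30 [-0.77  0.73  0.65  1.55 -0.42  1.54 -1.44] True True 
-1 35 [-0.75  0.79  0.66  1.49 -0.43  1.64 -1.42] True True 
-1 40 [-0.74  0.85  0.66  1.43 -0.44  1.74 -1.41] False False 
-1 45 [-0.71  0.9   0.66  1.38 -0.45  1.83 -1.4 ] False False
```

View pics/crop.png

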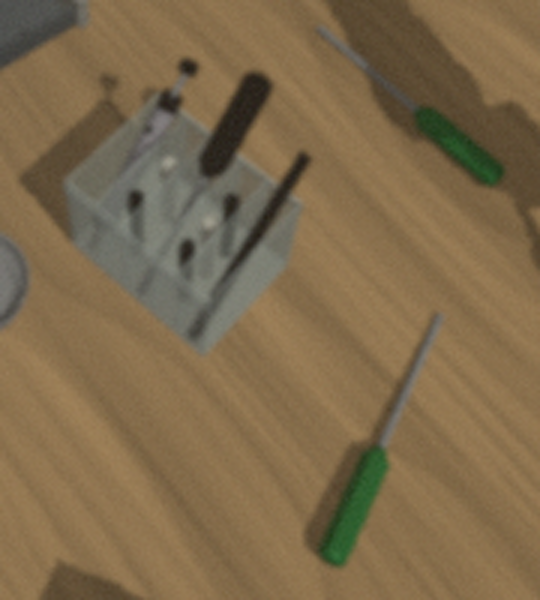

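The crop confirms it: the black octagonal handle (crop ~(235,125)) in the middle slot is the driver, with the pump left of it and the flat pry stick right. The green-handled ones are look-alikes. I'll move to a standoff for wrist measurements from two places.

```bash
python3 - <<'E'
from h import *
np.set_printoptions(precision=1,suppress=True)
r=grasp_rot(30,np.radians(8)); a=Ro.from_rotvec(r).as_matrix()[:,2]
H=np.array([513.5,191,164])
grip(0.55,30)
for k,off in enumerate(([0,0,0],[-50,40,30])):
    robot.movep(H-a*140+off,r); robot.hold(.2)
    save("wrist",f"w{k}",s=1.2)
    for n in["screwdriver_handle","screwdriver_center","screwdriver_tip","caddy","pump_center","pry_stick_center"]:
        print(n,[(round(d["confidence"],2),toworld("wrist",d["at"])) for d in viewer.pinpoint(n,"wrist")[:3]])
o=robot.observe();print(o["t"],o["tcp_pos"])
E
```

```text
screwdriver_handle [(0.73, array([286.3, 289.1,  13.7]))]
screwdriver_center [(0.82, array([287.4, 215. ,  15.1])), (0.69, array([542.5, 455.6,   8.7])), (0.62, array([561.5, 200.7, 103.6]))]
screwdriver_tip [(0.71, array([425.6, 404. ,   2.9])), (0.67, array([292.7,  85.9,   1.7]))]
caddy [(0.87, array([578.1, 207.8,   2.4]))]
pump_center []
pry_stick_center []
screwdriver_handle [(0.91, array([283.8, 287.7,  13.5])), (0.78, array([514.9, 192.1, 163. ]))]
screwdriver_center [(0.78, array([561.5, 200.7, 102.7])), (0.74, array([287.2, 213.5,  12.9]))]
screwdriver_tip [(0.91, array([638.9, 217.9,   4.7])), (0.86, array([294.1,  88.7,   2.2])), (0.73, array([419.9, 404.5,   3.2]))]
caddy [(0.96, array([579.7, 207. ,   2.5])), (0.51, array([634.7, 217.3,   6.4]))]
pump_center []
pry_stick_center [(0.96, array([552.1, 271.8,  86. ]))]
5.3083 [533.  240.5 315. ]
```

View pics/w1.png

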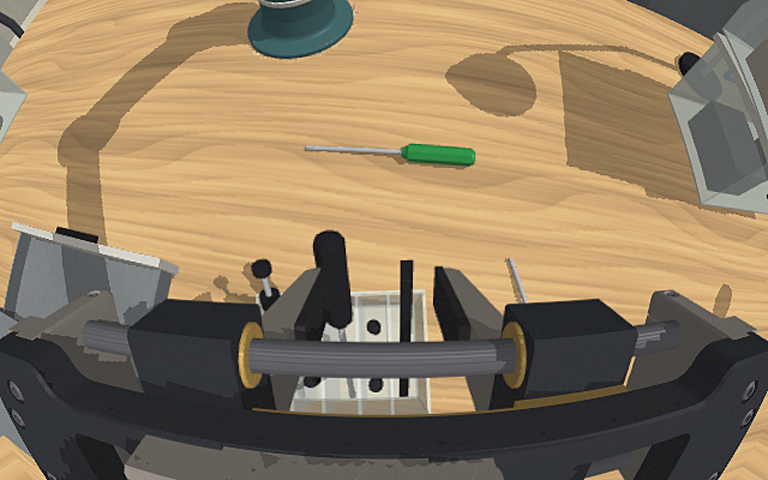

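Wrist view: the handle stands at (332,280) between the fingers, with the pry stick at (405,330) and the pump knob at (262,270). All views agree to about 3 mm: handle (514,191.5,163.5), yaw ≈10.5°. Now grasping and drawing it out.

```bash
python3 - <<'E'
from h import *
np.set_printoptions(precision=2,suppress=True)
yaw=np.radians(10.5); r=grasp_rot(30,yaw); a=Ro.from_rotvec(r).as_matrix()[:,2]
H=np.array([514.3,191.5,163.5]); G=H+10*a
def st(l): o=robot.observe();print(l,o["t"],o["tcp_pos"],o["contact_force"],o["grip_width"])
robot.movep(G-a*100,r); robot.servo_line(G,120); st("at")
grip(0.0,35); st("grip")
d=np.array([-np.cos(yaw),-np.sin(yaw),0])
robot.servo_line(G+d*8+[0,0,20],80); st("l20")
robot.servo_line(G+d*45+[0,0,175],150); st("up")
save("scene","lift",(240,60,480,320),2)
for n in["screwdriver_handle","screwdriver_tip","caddy"]:
    for c in("scene","top"): print(n,c,[(round(d["confidence"],2),toworld(c,d["at"])) for d in (viewer.read_camera(c),viewer.pinpoint(n,c))[1][:4]])
E
```

```text
at 6.7333 [510.17 190.96 155.69] [ 0.7  -0.04 -0.41] 0.5504073331907094
grip 7.225 [509.63 190.6  154.9 ] [ 0.2  -0.19 -0.15] 0.27675907712042225
l20 7.6417 [501.61 189.22 175.58] [-0.02  0.9  -0.95] 0.2794209725932372
up 8.85 [464.88 182.23 328.89] [ 0.35  0.98 -0.76] 0.28161431950050864
screwdriver_handle scene [(0.96, array([605.4 , 489.17,  16.83])), (0.66, array([472.25, 181.8 , 339.52])), (0.55, array([286.92, 287.77,  17.08]))]
screwdriver_handle top [(0.68, array([612.35, 485.51,  17.96])), (0.55, array([291.6 , 288.65,  13.91]))]
screwdriver_tip scene [(0.96, array([426.08, 408.01,   4.12])), (0.84, array([593.1 , 207.87, 181.21])), (0.79, array([294.53,  89.77,   4.38]))]
screwdriver_tip top [(0.82, array([424.99, 401.63,   4.7 ])), (0.6, array([579.4 , 206.06,  -2.01]))]
caddy scene [(0.82, array([580.61, 203.28,   4.06]))]
caddy top [(0.81, array([581.54, 204.56,   0.17]))]
```

View pics/lift.png

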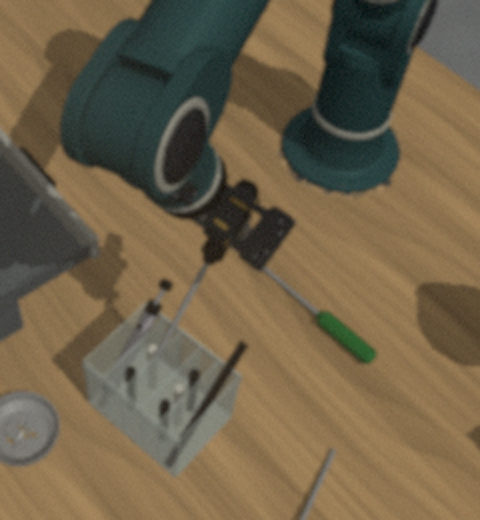

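The tip is now about 47 mm above the rim, and the tool kept its angle in the grip (≈38°). The caddy hasn't moved. Next it goes over the drawer.

```bash
cat >> h.py <<'E'
def st(l): o=robot.observe();print(l,round(o["t"],2),o["tcp_pos"],o["contact_force"],o["grip_width"])
p=np.radians(18.4); RP=frame([0,-np.sin(p),-np.cos(p)],[1,0,0]); AP=np.array([0,-np.sin(p),-np.cos(p)])
E
python3 - <<'E'
from h import *
np.set_printoptions(precision=2,suppress=True)
r=grasp_rot(30,np.radians(10.5))
robot.movep([450,60,370],r); st("w1")
Hp=np.array([583,-140,290.]); robot.movep(Hp+10*AP,RP); st("hover")
robot.servo_line(np.array([583,-140,150.])+10*AP,150); robot.hold(.2); st("low")
save("scene","low",(120,80,340,270),2.5)
for c in("scene","top","wrist"):
    viewer.read_camera(c)
    for n in["screwdriver_handle","screwdriver_center","screwdriver_tip","drawer_floor","drawer_front"]:
        print(n,c,[(round(d["confidence"],2),toworld(c,d["at"])) for d in viewer.pinpoint(n,c)[:4] if toworld(c,d["at"])[1]<0])
E
```

```text
w1 10.08 [449.94  59.61 370.42] [ 0.18  0.03 -1.32] 0.2760765305756269
hover 11.5 [ 583.21 -141.82  280.18] [ 0.38  0.97 -1.69] 0.27883699031476167
low 12.78 [ 583.53 -143.16  141.37] [ 0.11 -0.29 -0.72] 0.2815041996410865
screwdriver_handle scene [(0.61, array([ 585.07, -139.04,  146.75]))]
screwdriver_center scene [(0.63, array([ 582.53, -215.02,  144.51]))]
screwdriver_tip scene [(0.56, array([ 583.98, -337.71,  140.49]))]
drawer_floor scene []
drawer_front scene [(0.91, array([ 504.35, -219.62,  110.01]))]
screwdriver_handle top [(0.78, array([ 581.47, -143.31,  153.01]))]
screwdriver_center top [(0.63, array([ 585.5 , -216.83,  146.87]))]
screwdriver_tip top [(0.52, array([ 582.15, -341.5 ,  138.06]))]
drawer_floor top [(0.87, array([ 597.33, -218.04,   62.45]))]
drawer_front top [(0.76, array([ 512.57, -216.63,  115.14]))]
screwdriver_handle wrist [(0.68, array([ 582.11, -140.07,  147.42]))]
screwdriver_center wrist [(0.67, array([ 582.84, -216.35,  147.77]))]
screwdriver_tip wrist []
drawer_floor wrist []
drawer_front wrist []
```

View pics/low.png

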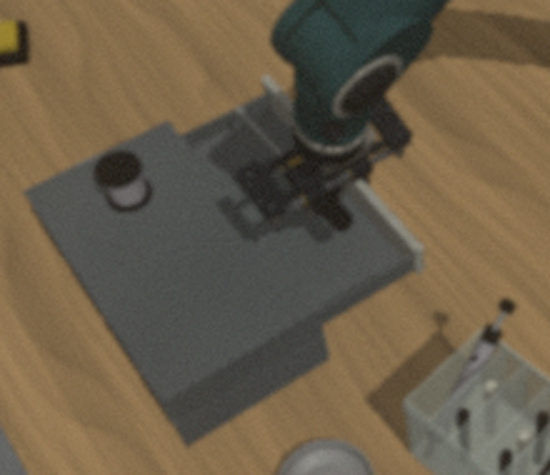

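The tool hangs over the tray about 3° tip-down, handle at 149 mm, inside the panel and the top board. I'll lower it with a contact check.

```bash
python3 - <<'E'
from h import *
np.set_printoptions(precision=2,suppress=True)
P=np.array([583,-140,150.])+10*AP
robot.servo_line(P-[0,0,56],80); robot.hold(.3); st("56"); f0=robot.observe()["contact_force"]
for k in range(58,72):
    robot.servo_line(P-[0,0,k],20); robot.hold(.1); f=robot.observe()["contact_force"]-f0
    print(k,f)
    if f[2]>2.5: break
st("down")
save("wrist","down",s=1.2)
E
```

```text
56 14.88 [ 583.27 -143.14   84.93] [-0.1  -0.08 -0.83] 0.28078370837112615
58 [ 0.6  -0.54 -0.54]
59 [ 0.13  0.45 -0.15]
60 [ 0.4  -0.13 -0.78]
61 [-0.95  0.62 -1.38]
62 [-0.62  0.72 -0.53]
63 [-0.25 -0.37 -0.3 ]
64 [ 0.99 -0.86 -0.48]
65 [ 0.4   0.59 -0.37]
66 [1.05 0.08 0.05]
67 [-0.    0.51 -1.07]
68 [-0.4   0.17  0.08]
69 [ 0.67 -0.18 -0.76]
70 [-1.08  1.5   5.23]
down 19.43 [ 583.17 -143.09   70.84] [-1.18  1.41  4.39] 0.2809754577101353
```

View pics/down.png

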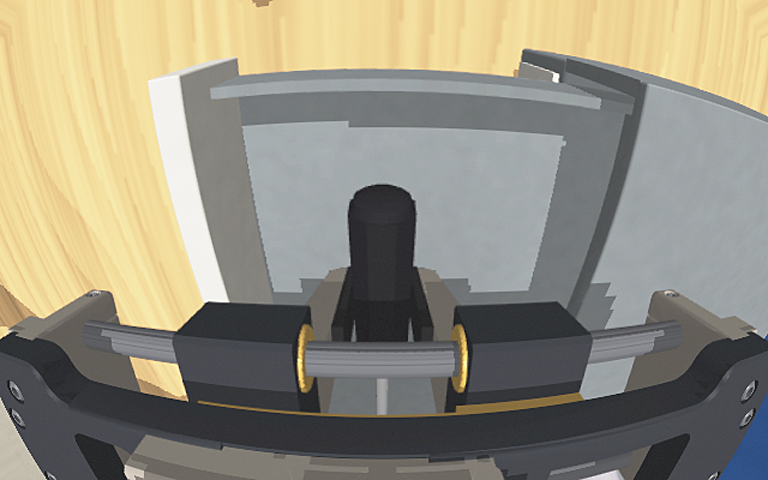

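Wrist view: the handle lies at (382,250) in the tray between the fingers, clear of the panel (left) and the board (right). The 5 N contact shows it is down. Release, retreat, check.

```bash
python3 - <<'E'
from h import *
np.set_printoptions(precision=1,suppress=True)
grip(0.5); robot.hold(.4); st("open")
P=np.array([583,-140,80.])+10*AP
robot.servo_line(P-AP*140,120); robot.movep([440,-60,260],frame([0,0,-1],[0,1,0])); st("back")
print("ik push",[kin.ik([x,-216,92],frame([0,0,-1],[0,1,0])) is not None for x in(440,470,550,640)])
for c in("scene","top"):
    save(c,"rel_"+c)
    for n in["screwdriver_handle","screwdriver_center","screwdriver_tip","drawer_floor","drawer_front"]:
        print(n,c,[(round(d["confidence"],2),toworld(c,d["at"])) for d in viewer.pinpoint(n,c)[:4] if toworld(c,d["at"])[1]<0])
a,b=cv2.imread("pics/rel_scene.png")[100:260,120:320],cv2.imread("pics/rel_top.png")[60:220,340:540]
cv2.imwrite("pics/rel.png",cv2.resize(np.hstack([a,b]),(800,320)))
E
```

```text
open 20.37 [ 583.  -143.2   70.5] [-0.4 -0.5 -0.1] 0.4975419835808178
back 23.23 [440.1 -60.1 259.8] [ 0.4 -0.1 -0.6] 0.4990013917785733
ik push [True, True, True, True]
screwdriver_handle scene [(0.87, array([ 584.5, -141.8,   79.7]))]
screwdriver_center scene [(0.52, array([ 585. , -213.3,   79.1]))]
screwdriver_tip scene [(0.91, array([ 583.2, -341. ,   69.4]))]
drawer_floor scene [(0.96, array([ 595.7, -213.1,   64.8]))]
drawer_front scene [(0.65, array([ 504.1, -217.4,  109. ])), (0.6, array([ 756.4, -319.3,  141.7]))]
screwdriver_handle top [(0.89, array([ 580.3, -140.3,   84.7])), (0.46, array([ 512.4, -218. ,  114.4]))]
screwdriver_center top [(0.9, array([ 580.3, -215.9,   78. ]))]
screwdriver_tip top [(0.77, array([ 584. , -342.8,   66.4]))]
drawer_floor top [(0.79, array([ 597.9, -216.1,   62.5])), (0.29, array([ 755.9, -319.1,  141.6]))]
drawer_front top [(0.87, array([ 509.8, -220.1,  117.5])), (0.24, array([ 581.8, -345.5,   68.8]))]
```

View pics/rel.png

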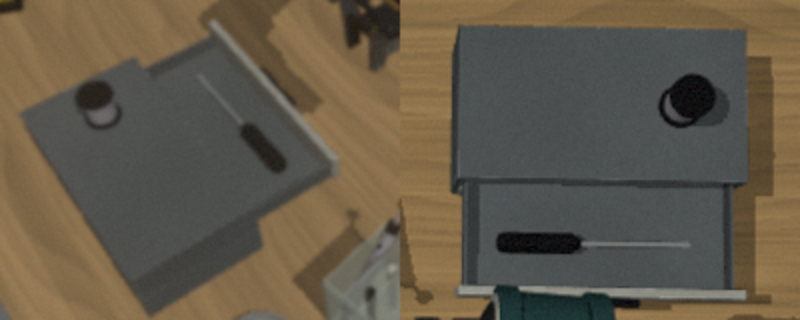

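The screwdriver lies flat in the tray, handle (502–580,243) and tip (690,245) in the right-hand crop, with the drawer still open. Now pushing the drawer shut at the lip.

```bash
python3 - <<'E'
from h import *
np.set_printoptions(precision=1,suppress=True)
D=frame([0,0,-1],[0,1,0])
grip(0.0,20); robot.movep([440,-217,150],D); robot.servo_line([440,-217,91],150); st("pre"); 
robot.servo_line([480,-217,91],80)
robot.servo_line([520,-217,91],40); st("520"); robot.servo_line([600,-217,91],45); st("600")
for x in range(603,665,3):
    robot.servo_line([x,-217,91],30); robot.hold(.05); o=robot.observe(); print(x,o["tcp_pos"],o["contact_force"])
    if o["contact_force"][0]<-14: break
st("shut?")
E
```

```text
pre 25.94 [ 440.9 -216.5   91.8] [-1.2 -0.6  0.5] 0.005129107364638432
520 27.74 [ 520.4 -216.6   91. ] [-0.8 -0.1 -0.3] 0.0021954077644184473
600 29.67 [ 600.1 -217.2   91. ] [-1.9 -1.   0.3] 0.0075002716021276596
603 [ 603.3 -216.9   91. ] [-1.5 -1.   0.7]
606 [ 606.4 -216.8   91. ] [-1.  -1.  -0.8]
609 [ 609.4 -216.8   91. ] [-0.7 -0.4 -1.4]
612 [ 612.3 -216.8   90.9] [-0.6 -1.2 -0.6]
615 [ 615.3 -216.9   91. ] [-0.8  0.1 -1.6]
618 [ 618.4 -216.9   91. ] [ 0.2  0.5 -0.7]
621 [ 621.4 -217.    91. ] [-1.   0.3 -0.1]
624 [ 624.4 -217.    91. ] [-0.5  0.3 -0.7]
627 [ 626.2 -217.    90.9] [-4.6  1.3  2.6]
630 [ 626.4 -217.    90.9] [-12.6   2.    7.9]
633 [ 626.5 -217.    90.8] [-19.1   3.2  13.8]
shut? 32.97 [ 626.5 -217.    90.8] [-19.1   3.2  13.8] 0.0032429293453682716
```

```bash
python3 - <<'E'
from h import *
np.set_printoptions(precision=1,suppress=True)
D=frame([0,0,-1],[0,1,0])
robot.servo_line([560,-217,91],120); robot.servo_line([470,-100,200],200); robot.movep([400,60,300],D); robot.hold(.3); st("clear")
for c in("scene","top"):
    save(c,"end_"+c)
    for n in["drawer_front","caddy","pump_center","pry_stick_center","solder_reel_center","screw_dish_center"]:
        print(n,c,[(round(d["confidence"],2),toworld(c,d["at"])) for d in viewer.pinpoint(n,c)[:2]])
a,b=cv2.imread("pics/end_scene.png")[90:310,120:395],cv2.imread("pics/end_top.png")[40:260,230:505+15]
cv2.imwrite("pics/end.png",cv2.resize(np.hstack([a,b]),(800,312)))
E
```

```text
clear 35.91 [400.1  59.2 299.4] [ 0.6  0.3 -0.1] 0.00636801207318835
drawer_front scene [(0.61, array([ 644.3, -216.2,  109. ]))]
caddy scene [(0.77, array([581.8, 200.9,   1.8]))]
pump_center scene [(0.8, array([584.3, 138.9,  89.3]))]
pry_stick_center scene [(0.6, array([556.5, 267.9,  87.8]))]
solder_reel_center scene [(0.87, array([ 758. , -318.9,  139.5]))]
screw_dish_center scene [(0.77, array([763.3, 120.2,  13.4])), (0.21, array([ 757. , -319.7,  142.4]))]
drawer_front top [(0.79, array([ 648.2, -219.3,  114.9]))]
caddy top [(0.66, array([580. , 203.6,   2.2]))]
pump_center top []
pry_stick_center top [(0.74, array([560. , 264.2,  84.2]))]
solder_reel_center top [(0.6, array([ 756.7, -317.4,  142.9]))]
screw_dish_center top [(0.93, array([762.4, 116. ,  14.1])), (0.48, array([580. , 206.6,  -1.6]))]
```

View pics/end.png

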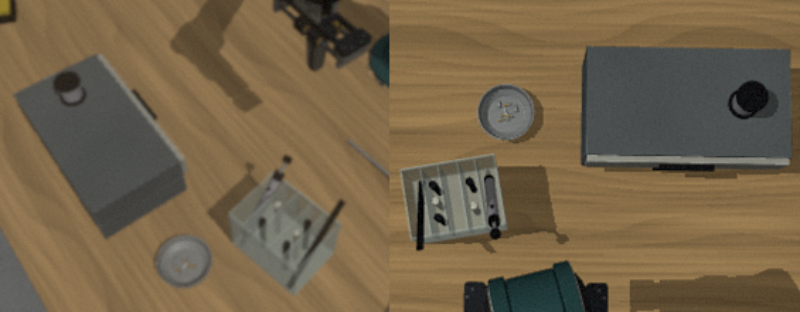

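```bash
python3 -c "
from h import *
robot.job_done()"
```

```text
the job is handed in; nothing more can be done
```

I drew the black-handled screwdriver out of the caddy's middle slot, laid it flat in the open drawer, pushed the drawer shut and handed the job in at about 36 s of the 51 s allowed.

**Draw-out:** the tip came up to about z = 181 mm, against a rim height of 134 mm.

**Lay-down, checked from two cameras with the gripper withdrawn:**

| Point | Height above drawer floor | Limit |
|---|---|---|
| Tip | 0.4–3.4 mm | 14 mm |
| Handle middle | 14–19 mm | 20 mm |

The two cameras differed by 5 mm on the handle height, so the higher reading is close to the limit. The 5 N contact on lowering fits the tool lying on the floor, though a fingertip touching would look the same. The tool's middle lay within about 3 mm of the drawer's centre line.

**Drawer:** it stopped hard, with about 19 N of push, after roughly 138 mm of travel. In the last pictures its front looks flush with the unit. I did not measure the remaining gap to the millimetre.

**Other items:** the caddy, pry stick, solder reel and screw dish are where they started, to within the measuring error of about 5 mm. For the pump, the scene camera agrees to about 6 mm. The final top-camera check did not report it, but it shows in its slot in the picture.

I could not see the screwdriver after the drawer closed, so its rest position there is inferred from the gentle push.

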